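# Sweep the offcuts into the scrap cabinet

### The arm

A 6-joint arm with a two-finger parallel gripper is mounted at the origin on the work surface. World frame = base frame: x ahead of the robot, y to its left, z up, the work surface at z = 0. Lengths are in mm, angles in rad, forces in N, time in s.
With the tool pointing down it reaches from about 350 to 975 mm from the base axis. Payload 7.1 kg.
Tool frame: the origin (TCP) lies midway between the tips of the shut fingers; the grasp point (between the pads) lies 19 mm behind it; z points along the fingers, y is the line along which they close (so a half turn about z gives the same grasp; the last joint's range is limited). The gripper opens to 88 mm and grips with 3 to 60 N. Pads are 20 mm wide; open, the fingers measure 115 mm over their backs; the gripper's body (75 mm by 178 mm) begins 61 mm behind the grasp point.
Start: joints at [-1.357, 0.423, 1.63, -0, 1.089, -0.019], TCP at [144.209, -608.119, 222.675] pointing down, gripper open.
Joint ranges: [-3, 3], [-0.9, 2.11], [0.09, 2.58], [-1.31, 4.45], [0.11, 2.69], [-2.54, 2.54]. Speed limits (rad/s): [2.39, 2.39, 3.01, 3.14, 3.14, 3.14].

### API

Orientations are given as a rotation vector (axis times angle).
In Python, from workcell import get_obs, get_image, camera_params, close_job gives the robot as it stands.
- The arm moves only by the shell command python3 -m creep 'ROWS' [OPENING]. ROWS is a JSON object of lists of equal length, an entry for each row: "delta_pos": the shift along the tool's x, y, z in m, a list of three; "twist": the turn, a rotation vector about the tool's x, y, z in degrees, a list of three. A call has 1 to 20 rows; each row shifts and turns the commanded pose from where the row before left it, along the tool's axes as they then stand; what a row does not reach is not made up. A row lasts 1/12 s, in which the tool goes at most 41.7 mm and 7.16 degrees, less where a joint would pass 70% of its speed; a pose out of reach is approached as far as the arm can. A call with a gripper value outside its range is refused whole. OPENING is the opening, from 0 (shut) to 1 (fully open), set as the call begins (- or left out, the last holds). The fingers move at their own pace and stop on an object; the grip force is fixed at half the most. Time passes only in rows, so rows that do not move let the fingers close. It gives the time, the measured TCP pose, the force, the opening and the grip force at its end, in the units of the state.
- get_obs(): the state, without advancing time (a new reading comes with each control period).
- get_image(name): name is "side" or "top" or "wrist"; returns (picture, depth): 480x640x3 uint8, red, green, blue; 480x640 float32, mm along the optical axis (not along the pixel's ray), 0 where there is no reading.
- camera_params(name): a dict with "camera_matrix" (3x3 intrinsics, pixels), "extrinsics" (4x4, takes a point from camera to world coordinates). Camera axes: x right, y down, z forward; pixel columns grow to the right and rows downward; lengths in mm; the calibration is good to about 2 mm. A picture is of the moment at which its call begins: read the wrist's pose just before it. camera_params takes no time and is no camera call; for the wrist camera it gives the pose at the moment of the call.
- close_job(): hands the job in; it is judged then, once.
The state is a dict: "t": time; "qpos": joint angles; "qvel": joint speeds; "joint_torque": joint torques, N m; "ee_pos": TCP position; "orientation": TCP orientation; "ft_force": force on the tool from outside, world axes, zero at the start; "moment": the same for the moment, N m; "width": finger opening in mm; "grasp_force": force on a finger pad.
Only numpy, scipy, OpenCV 4.12 (cv2) and the standard library are available. Lean on these libraries where they do the work, as an engineer would, in place of code of your own. Each camera call takes 0.05 s, during which the arm holds its last target. There are 200 camera calls.

### The job

Swing the scrap cabinet's door wide open (about a right angle), then sweep all four sharp metal and plastic offcuts from the cutting mat right inside it with the red pusher, never touching the offcuts with the gripper. Then stand the pusher upright back in the middle of its blue mat and let go, and shut the cabinet door fully. Leave the mug, bottle, tape and screwdriver where they are.

Things in the scene. Friction and masses are not known exactly. Their poses are not given: they have to be found in the camera images.
- cabinet: Green sheet-metal scrap cabinet, fixed on the bench: 200 deep, 220 wide, 170 high, walls 6, a clear plastic top, inner width 208. It has no floor or sill: the bench runs straight in. Origin on the bench at the centre of its footprint; its own -x is the doorway side (front edge of the walls at x = -100), z up.
- doorway (a point): Centre of the cabinet's doorway at bench level, between the front edges of its side walls (opening 208 wide, 155 high); axes as the cabinet's, so +x leads into the cabinet.
- door (a joint): Angle of the cabinet's grey door in rad: 0 shut, grows as it opens, 1.9 at its stop; it stays where it is left. The panel is 220 wide, 160 high, 12 thick, its lower edge 6 above the bench. Seen from above it opens anticlockwise.
- door_handle (a point): Middle of the vertical round steel bar handle (11 thick, 107 long, upper end 54 above this point) near the free edge of the door, 190 from the hinge line, bar axis 35 out from the door's outer face. The axes turn with the door: -x points out of its outer face, +y from the hinge to the free edge.
- door_hinge (a point): Point on the vertical hinge line of the door, on its outer face at half its height; axes turn with the door as for door_handle.
- pusher: Bench pusher (small hand rake without teeth): an upright black grip, a low aluminium arm and, 130 ahead of the grip, a red blade 140 wide and 45 high, with wings that stand 18 ahead at both ends. It stands by itself. Origin on its underside amid its length; +x is the pushing direction, z up. 0.22 kg.
- pusher_grip (a point): Point at which to hold the black upright grip: 85 above its underside, 55 behind the pusher's origin; the grip is 32 along x, 22 across y, from 12 to 105 high. Axes as the pusher's.
- pusher_blade (a point): Middle of the lower edge of the blade's front face, 75 ahead of the pusher's origin.
- toolmat: The pusher's blue mat on the bench, 220 x 200, flat (under 1). Origin at its centre.
- sawmat: Green cutting mat on the bench, 170 x 130, flat (under 1), on which the offcuts lie. Origin at its centre.
- offcut_tube: Aluminium square-tube offcut 32 x 24 x 24. Origin at the centre of its underside.
- offcut_channel: Steel square-tube offcut 26 x 22 x 22. Origin at the centre of its underside.
- offcut_acrylic: Orange acrylic block offcut 30 x 20 x 20. Origin at the centre of its underside.
- offcut_brass: Upright brass bar slug, 24 diameter, 20 high. Origin at the centre of its underside.
- mug: White mug, 76 diameter, 90 high, handle to its +y; bystander. Origin at the centre of its underside.
- flask: Bare aluminium bottle, 66 diameter, 170 high; bystander. Origin at the centre of its underside.
- screwdriver: Red-handled screwdriver, 200 long, lying along its x; bystander. Origin under its middle.
- tape: Blue roll of tape lying flat, 90 diameter, 24 high; bystander. Origin at the centre of its underside.
Not all that is in view belongs to the job. What is shaped like the offcut_tube but purple is not meant.

How it is judged:
By the outcome, as a careful person would: the job done as asked, in the order asked, and still so for the second after the job is handed in, with the robot touching nothing.
It also fails if it takes over 72 s, if anything falls off the work surface, if the arm or the gripper's body presses on something with over 40 N, if the wrist force passes 120 N, or if a joint passes its speed limit or range.

## Working session

There is one attempt and no reset: what is moved stays moved. The work goes in short steps, Python scripts to look and compute and a shell command to move; the robot and the scene stay as the last step left them, time stands still between calls to the robot, and variables do not carry over. Pictures are saved under pics/ and viewed, at most 10 in all, crops included, and the job is handed in when it is done.

```bash
mkdir -p pics; ls
python3 - <<'E'
from workcell import *
import cv2,numpy as np
o=get_obs();print(o)
for n in("top","side"):
    im,d=get_image(n);cv2.imwrite(f"pics/{n}0.png",im[:,:,::-1]);np.savez(f"{n}0.npz",im=im,d=d)
    p=camera_params(n);print(n,np.round(p["camera_matrix"],1).tolist(),np.round(p["extrinsics"],3).tolist())
E
```

```text
pics
{'t': 0.0, 'qpos': array([-1.35701460e+00,  4.23846836e-01,  1.63068828e+00,  1.42041572e-05,
        1.08859524e+00, -1.90167855e-02]), 'qvel': array([-0.00254938,  0.00140815,  0.00058183,  0.00106598, -0.00051233,
        0.0009791 ]), 'joint_torque': array([-4.92859945e-04, -5.44625044e+01, -2.73667860e+01,  6.44800183e-02,
        2.28960993e-02, -1.07746855e-04]), 'ee_pos': array([ 144.08870246, -607.59098579,  221.8986292 ]), 'orientation': array([-3.11881421e+00, -3.64665694e-01,  2.15076496e-04]), 'ft_force': array([-0.38200521,  0.27573771,  0.86243889]), 'moment': array([-0.02130929, -0.00952808, -0.05297406]), 'grasp_force': 0.0, 'width': 87.89668715376817}
top [[599.9, 0.0, 304.9], [0.0, 599.9, 237.6], [0.0, 0.0, 1.0]] [[-0.001, -0.992, 0.126, 399.021], [-1.0, 0.004, 0.02, -18.966], [-0.02, -0.126, -0.992, 1567.005], [0.0, 0.0, 0.0, 1.0]]
side [[463.8, 0.0, 315.0], [0.0, 463.8, 244.1], [0.0, 0.0, 1.0]] [[0.881, -0.26, 0.395, 229.048], [-0.473, -0.489, 0.733, -631.073], [0.002, -0.833, -0.553, 589.459], [0.0, 0.0, 0.0, 1.0]]
```

View pics/top0.png

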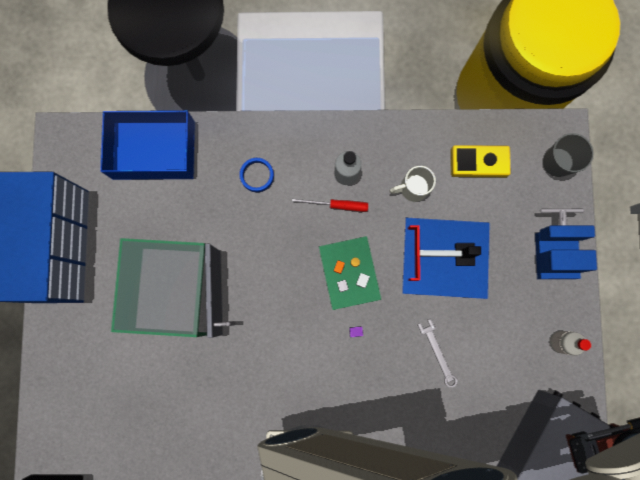

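View pics/side0.png

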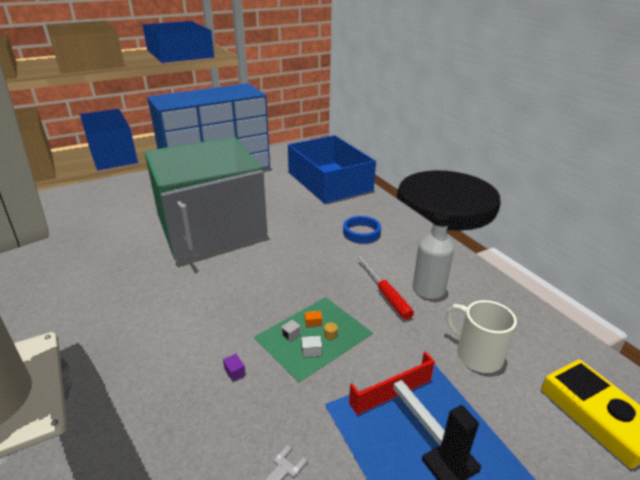

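The top view shows the cabinet at (160,287), with its door at col 211 and the handle near (228,323). The cutting mat is at (350,272), the pusher blade at (418,253) and the grip at (468,253).

Candidates for the offcuts:
- **Wanted, on the mat:** orange (340,267), brass (355,262), grey (343,286) and white/aluminium (363,281).
- **Not wanted:** purple block (356,331).

Candidates for the pusher are the red blade with black grip (chosen) and the red screwdriver (350,206), which stays.

```bash
cat > h.py <<'E'
from workcell import *
import cv2,numpy as np
from scipy.spatial.transform import Rotation as R
def cam(n):
    p=camera_params(n);return np.array(p["camera_matrix"]),np.array(p["extrinsics"])
def cloud(n,d):
    K,E=cam(n);v,u=np.indices(d.shape)
    c=np.stack([(u-K[0,2])/K[0,0]*d,(v-K[1,2])/K[1,1]*d,d],-1)
    w=c@E[:3,:3].T+E[:3,3];w[d==0]=np.nan;return w
def ray(n,u,v,z):
    K,E=cam(n);r=E[:3,:3]@np.array([(u-K[0,2])/K[0,0],(v-K[1,2])/K[1,1],1]);o=E[:3,3]
    return (o+r*(z-o[2])/r[2])[:2]
def mask(im,lo,hi,box):
    h=cv2.cvtColor(im,cv2.COLOR_RGB2HSV);m=cv2.inRange(h,np.array(lo),np.array(hi))
    k=np.zeros_like(m);a,b,c,d=box;k[b:d,a:c]=m[b:d,a:c];return k
def blobs(m,amin=15):
    n,l,s,c=cv2.connectedComponentsWithStats(m)
    return [(l==i,c[i],s[i,4]) for i in range(1,n) if s[i,4]>=amin]
def rect(pts):
    (c,s,a)=cv2.minAreaRect(np.float32(pts));return np.round(c,1),np.round(s,1),round(a,1),np.round(cv2.boxPoints((c,s,a)),0).tolist()
def yaw():
    x=R.from_rotvec(get_obs()["orientation"]).as_matrix();return np.degrees(np.arctan2(x[1,0],x[0,0]))
def togo(x,y,z,yw):
    "shift in tool axes (mm), and turn about tool z (deg), turn applied last"
    o=get_obs();M=R.from_rotvec(o["orientation"]).as_matrix()
    d=M.T@(np.array([x,y,z])-o["ee_pos"]);t=-(yw-yaw())
    print("tool shift",np.round(d,1),"turn z",round((t+180)%360-180,1),"tilt",np.round(M[:,2],3))
E
python3 - <<'E'
from h import *
T=np.load("top0.npz");im,d=T["im"],T["d"];w=cloud("top",d)
S=np.load("side0.npz");ims,ds=S["im"],S["d"];ws=cloud("side",ds)
def show(name,m,z):
    for l,c,a in blobs(m):
        pts=np.array([ray("top",u,v,z) for v,u in np.argwhere(l)]);print(name,c.round(),a,*rect(pts),"zmax",np.nanmax(w[l][:,2]).round())
show("sawmat",mask(im,(60,80,50),(85,255,200),(310,225,395,320)),0)
show("toolmat",mask(im,(105,120,60),(125,255,255),(395,210,500,310)),0)
show("red",mask(im,(0,130,60),(6,255,255),(395,210,430,300))|mask(im,(172,130,60),(180,255,255),(395,210,430,300)),45)
show("black",mask(im,(0,0,0),(180,255,55),(440,225,500,290)),105)
show("orange",mask(im,(5,150,120),(25,255,255),(325,250,375,300)),20)
show("light",mask(im,(0,0,130),(180,50,255),(325,250,375,300)),22)
for nm,ww in(("top",w),("side",ws)):
    b=(ww[...,2]>150)&(ww[...,2]<185)&(ww[...,1]>150)&(ww[...,1]<560)&(ww[...,0]>150)&(ww[...,0]<520)
    print(nm,b.sum(),*rect(ww[b][:,:2])) if b.sum()>5 else None
# door face from side: fit the vertical plane
g=ws[190:240,200:255].reshape(-1,3);g=g[~np.isnan(g[:,0])]
vx,vy,x0,y0=cv2.fitLine(np.float32(g[:,:2]),cv2.DIST_HUBER,0,.1,.1).ravel();print("door line",vx,vy,x0,y0)
n=np.array([-vy,vx]);n*=np.sign(-n[1]);dist=(ws[...,:2]-[x0,y0])@n
hb=(dist>22)&(dist<50)&(ws[...,2]>30)&(ws[...,2]<145)&(np.abs(ws[...,1]-200)<80)&(ws[...,0]<330)&(ws[...,0]>150)
for l,c,a in blobs(hb.astype(np.uint8),8): print("handle",c,a,np.nanmean(ws[l],0).round(1),np.nanmin(ws[l],0).round(),np.nanmax(ws[l],0).round(),dist[l].mean())
f=(np.abs(dist)<4)&(ws[...,2]>15)&(ws[...,2]<150)&(ws[...,0]<450)&(ws[...,0]>150)
e=(ws[f][:,:2]-[x0,y0])@[vx,vy];print("door ext",np.percentile(e,[0.5,2,98,99.5]))
big=cv2.resize(im[215:345,310:500],None,fx=4,fy=4,interpolation=cv2.INTER_CUBIC);cv2.imwrite("pics/crop.png",big[:,:,::-1])
E
```

```text
sawmat [349. 273.] 2745 [ 506.  -103.4] [169.2 128.7] 12.0 [[410.0, -58.0], [437.0, -184.0], [602.0, -149.0], [575.0, -23.0]] zmax 11.0Traceback (most recent call last):
  File "<stdin>", line 8, in <module>
  File "<stdin>", line 6, in show
  File "h.py", line 11, in ray
    K,E=cam(n);r=E[:3,:3]@np.array([(u-K[0,2])/K[0,0],(v-K[1,2])/K[1,1],1]);o=E[:3,3]
        ~~~^^^
  File "h.py", line 5, in cam
    p=camera_params(n);return np.array(p["camera_matrix"]),np.array(p["extrinsics"])
ValueError: time passes only in moves, steps and waits
```

Too many camera_params calls, so I'll cache them for the fixed cameras and vectorise the ray function.

```bash
python3 - <<'E'
s=open("h.py").read()
s=s.replace('''def cam(n):
''','''_c={}
def cam(n):
    if n not in _c or n=="wrist": _c[n]=_cam(n)
    return _c[n]
def _cam(n):
''')
open("h.py","w").write(s)
E
cat > m1.py <<'E'
from h import *
T=np.load("top0.npz");im,d=T["im"],T["d"];w=cloud("top",d)
S=np.load("side0.npz");ims,ds=S["im"],S["d"];ws=cloud("side",ds)
def show(name,m,z):
    for l,c,a in blobs(m):
        pts=np.array([ray("top",u,v,z) for v,u in np.argwhere(l)]);print(name,c.round(),a,*rect(pts),"zmax",np.nanmax(w[l][:,2]).round())
show("sawmat",mask(im,(60,80,50),(85,255,200),(310,225,395,320)),0)
show("toolmat",mask(im,(105,120,60),(125,255,255),(395,210,500,310)),0)
show("red",mask(im,(0,130,60),(6,255,255),(395,210,430,300))|mask(im,(172,130,60),(180,255,255),(395,210,430,300)),45)
show("black",mask(im,(0,0,0),(180,255,55),(440,225,500,290)),105)
show("orange",mask(im,(5,150,120),(25,255,255),(325,250,375,300)),20)
show("light",mask(im,(0,0,130),(180,50,255),(325,250,375,300)),22)
for nm,ww in(("top",w),("side",ws)):
    b=(ww[...,2]>150)&(ww[...,2]<185)&(ww[...,1]>150)&(ww[...,1]<560)&(ww[...,0]>150)&(ww[...,0]<520)
    print(nm,b.sum(),*rect(ww[b][:,:2])) if b.sum()>5 else None
g=ws[190:240,200:255].reshape(-1,3);g=g[~np.isnan(g[:,0])]
vx,vy,x0,y0=cv2.fitLine(np.float32(g[:,:2]),cv2.DIST_HUBER,0,.1,.1).ravel();print("door line",vx,vy,x0,y0)
n=np.array([-vy,vx]);n*=np.sign(-n[1]);dist=(ws[...,:2]-[x0,y0])@n
hb=(dist>22)&(dist<50)&(ws[...,2]>30)&(ws[...,2]<145)&(np.abs(ws[...,1]-200)<80)&(ws[...,0]<400)&(ws[...,0]>150)
for l,c,a in blobs(hb.astype(np.uint8),8): print("handle",c,a,np.nanmean(ws[l],0).round(1),np.nanmin(ws[l],0).round(),np.nanmax(ws[l],0).round(),dist[l].mean())
f=(np.abs(dist)<4)&(ws[...,2]>15)&(ws[...,2]<150)&(ws[...,0]<550)&(ws[...,0]>150)&(np.abs(ws[...,1]-200)<120)
e=(ws[f][:,:2]-[x0,y0])@[vx,vy];print("door ext",np.percentile(e,[0.5,2,98,99.5]))
big=cv2.resize(im[215:345,310:500],None,fx=4,fy=4,interpolation=cv2.INTER_CUBIC);cv2.imwrite("pics/crop.png",big[:,:,::-1])
E
python3 m1.py
```

```text
sawmat [349. 273.] 2745 [ 506.  -103.4] [169.2 128.7] 12.0 [[410.0, -58.0], [437.0, -184.0], [602.0, -149.0], [575.0, -23.0]] zmax 11.0
toolmat [447. 259.] 5340 [ 544.7 -355.4] [218.9 199.8] 86.3 [[438.0, -458.0], [637.0, -471.0], [651.0, -253.0], [452.0, -240.0]] zmax 105.0
red [417. 253.] 236 [ 552.3 -266.2] [ 24.4 137.8] 89.8 [[483.0, -278.0], [621.0, -279.0], [621.0, -254.0], [483.0, -254.0]] zmax 51.0
black [467. 254.] 424 [ 541.9 -386. ] [60.6 51.4] 89.8 [[516.0, -416.0], [567.0, -416.0], [568.0, -356.0], [516.0, -356.0]] zmax 111.0
orange [355. 262.] 63 [ 531.6 -117.1] [20.6 20.8] 89.4 [[521.0, -127.0], [542.0, -127.0], [542.0, -107.0], [521.0, -107.0]] zmax 26.0
orange [339. 266.] 90 [519.7 -75.6] [20.4 29.5] 71.2 [[502.0, -80.0], [530.0, -90.0], [537.0, -71.0], [509.0, -61.0]] zmax 25.0
light [373. 253.] 28 [ 552.1 -162.3] [ 7.7 20.7] 89.1 [[542.0, -166.0], [562.0, -166.0], [562.0, -159.0], [542.0, -158.0]] zmax 6.0
light [363. 280.] 126 [ 485.2 -135.7] [25.2 32.2] 67.6 [[466.0, -141.0], [495.0, -153.0], [505.0, -130.0], [475.0, -118.0]] zmax 32.0
light [342. 285.] 94 [471.4 -83.9] [26.  23.3] 15.5 [[456.0, -76.0], [462.0, -99.0], [487.0, -92.0], [481.0, -69.0]] zmax 30.0
light [326. 294.] 31 [453.2 -44.3] [10.2 33.2] 89.7 [[437.0, -49.0], [470.0, -50.0], [470.0, -39.0], [437.0, -39.0]] zmax 6.0
top 6694 [436.9 321.6] [273.4 174. ] 87.3 [[344.0, 189.0], [517.0, 181.0], [530.0, 454.0], [356.0, 462.0]]
side 4036 [437.5 318.1] [277.5 173.2] 87.1 [[344.0, 184.0], [517.0, 175.0], [531.0, 452.0], [358.0, 461.0]]
door line 0.9990035 0.044631086 475.79868 228.38289
handle [186.74122807 229.24561404] 228 [377.5 185.3  99.4] [372. 180.  50.] [384. 201. 145.] 38.68701020274273
door ext [-128.75070827 -126.36240351   70.06631721   73.19775703]
```

View pics/crop.png

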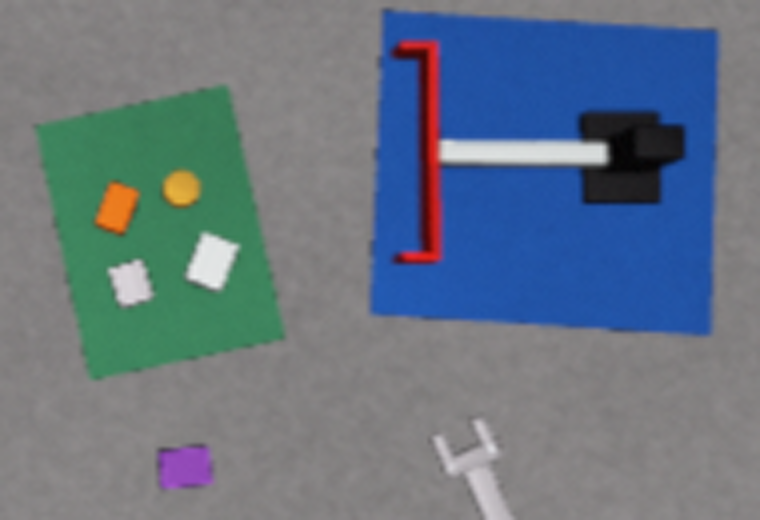

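The crop confirms four offcuts on the green mat. In it, orange is at (118,207), brass at (182,187), steel at (131,283) and aluminium at (212,262). The purple decoy is off the mat at (186,466). The pusher's red blade faces the mat at about (430,150) and its grip is at (658,140). Now I'll reach for the handle.

```bash
python3 -m creep '{"delta_pos":[[0.015,-0.009,0],[0.030,-0.0185,0],[0.030,-0.0185,0],[0.030,-0.0185,0],[0.030,-0.0185,0],[0.030,-0.0185,0],[0.030,-0.0185,0],[0.030,-0.0185,0],[0.030,-0.0185,0],[0.030,-0.0185,0],[0.030,-0.0185,0],[0.030,-0.0185,0],[0.015,-0.020,0]],"twist":[[0,0,0],[0,0,0],[0,0,0],[0,0,0],[0,0,0],[0,0,0],[0,0,0],[0,0,0],[0,0,0],[0,0,0],[0,0,0],[0,0,0],[0,0,0]]}' 1
python3 -m creep '{"delta_pos":[[0.0036,-0.0356,0],[0.0036,-0.0356,0],[0.0036,-0.0356,0],[0.0036,-0.0356,0],[0.0036,-0.0356,0],[0.0036,-0.0356,0],[0.0036,-0.0356,0],[0.0036,-0.0356,0],[0.0036,-0.0356,0],[0.0036,-0.0356,0],[0.0036,-0.0356,0],[0.0036,-0.0356,0],[0.0036,-0.0356,0]],"twist":[[0,0,0],[0,0,0],[0,0,0],[0,0,0],[0,0,0],[0,0,0],[0,0,0],[0,0,0],[0,0,0],[0,0,0],[0,0,0],[0,0,0],[0,0,0]]}'
python3 -m creep '{"delta_pos":[[0,0,0],[0,0,0],[0,0,0],[0,0,0],[0,0,0],[0,0,0],[0,0,0],[0,0,0],[0,0,0],[0,0,0],[0,0,0],[0,0,0]],"twist":[[0,0,-6.6],[0,0,-6.6],[0,0,-6.6],[0,0,-6.6],[0,0,-6.6],[0,0,-6.6],[0,0,-6.6],[0,0,-6.6],[0,0,-6.6],[0,0,-6.6],[0,0,-6.6],[0,0,-6.6]]}'
python3 -c "
from h import *
o=get_obs();print(o['t'],o['ee_pos'],o['qpos'],yaw());togo(379,189,108,92.5)"
```

```text
t: 1.18
ee_pos: [443.3, -296.5, 222.7]
orientation: [3.12, 0.367, 0.002]
ft_force: [-0.6, -0.5, -0.0]
width: 87.8
grasp_force: 0.0
t: 2.27
ee_pos: [378.1, 164.3, 222.7]
orientation: [-3.12, -0.365, 0.0]
ft_force: [1.5, 0.0, -0.4]
width: 87.9
grasp_force: 0.0
t: 3.27
ee_pos: [378.7, 162.6, 222.5]
orientation: [-2.165, -2.276, 0.001]
ft_force: [0.3, -1.0, 0.2]
width: 87.9
grasp_force: 0.0
3.2667 [378.68407544 162.55170369 222.48618535] [3.76437589e-01 1.03401399e-01 2.07472481e+00 2.43197018e-04
 9.63975194e-01 3.26016145e-01] 92.8809865467421
tool shift [ 26.4   1.7 114.5] turn z 0.4 tilt [-0.001 -0.    -1.   ]
```

```bash
python3 -m creep '{"delta_pos":[[0.013,0.001,0],[0.013,0.001,0],[0,0,0.025],[0,0,0.025],[0,0,0.025],[0,0,0.020],[0,0,0.0195]],"twist":[[0,0,0],[0,0,0],[0,0,0],[0,0,0],[0,0,0],[0,0,0],[0,0,0]]}'
python3 -m creep '{"delta_pos":[[0,0,0],[0,0,0],[0,0,0],[0,0,0],[0,0,0],[0,0,0],[0,0,0],[0,0,0]],"twist":[[0,0,0],[0,0,0],[0,0,0],[0,0,0],[0,0,0],[0,0,0],[0,0,0],[0,0,0]]}' 0
python3 -c "
from h import *
im,d=get_image('wrist');cv2.imwrite('pics/w1.png',im[:,:,::-1]);o=get_obs();print(o['ee_pos'],o['ft_force'],yaw())"
```

```text
t: 3.85
ee_pos: [379.2, 188.5, 107.0]
orientation: [-2.171, -2.27, 0.001]
ft_force: [-0.5, -0.1, -0.3]
width: 87.6
grasp_force: 0.0
t: 4.52
ee_pos: [380.7, 188.4, 108.6]
orientation: [2.172, 2.27, 0.001]
ft_force: [0.2, -0.4, -0.3]
width: 38.0
grasp_force: 0.0
[380.62628058 188.37800082 108.45887186] [-0.1226876  -0.29720065 -0.74601815] 92.53538101660389
```

View pics/w1.png

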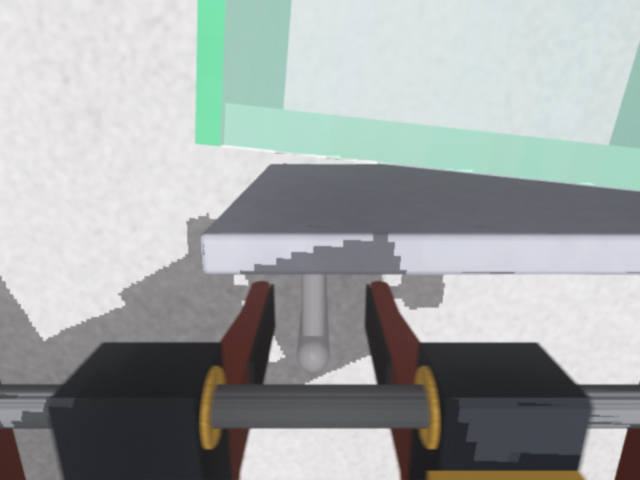

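The wrist view shows the bar centred between the fingers at about (314,355). The cabinet's front edge, from (225,105) to (640,180), is not parallel to the door, so the door already stands about 0.1 rad open. I'll finish the grip and pull along the arc.

```bash
python3 -m creep '{"delta_pos":[[0,0,0],[0,0,0],[0,0,0],[0,0,0],[0,0,0],[0,0,0],[0,0,0]],"twist":[[0,0,0],[0,0,0],[0,0,0],[0,0,0],[0,0,0],[0,0,0],[0,0,0]]}' 0
python3 -m creep '{"delta_pos":[[-0.0066,0.0013,0],[-0.0066,0.0014,0],[-0.0132,0.0029,0],[-0.0132,0.0029,0],[-0.0132,0.0029,0],[-0.0132,0.0029,0]],"twist":[[0,0,-2],[0,0,-2],[0,0,-4],[0,0,-4],[0,0,-4],[0,0,-4]]}'
```

```text
t: 5.15
ee_pos: [378.5, 187.6, 107.9]
orientation: [-2.171, -2.269, 0.006]
ft_force: [-6.7, -0.8, 5.0]
width: 10.6
grasp_force: 30.0
t: 5.65
ee_pos: [405.6, 125.5, 107.9]
orientation: [-1.739, -2.615, 0.003]
ft_force: [-0.9, 0.3, -0.7]
width: 10.5
grasp_force: 30.0
```

```bash
python3 -m creep '{"delta_pos":[[-0.0132,0.0029,0],[-0.0132,0.0029,0],[-0.0132,0.0029,0],[-0.0132,0.0029,0],[-0.0132,0.0029,0],[-0.0132,0.0029,0],[-0.0132,0.0029,0],[-0.0132,0.0029,0]],"twist":[[0,0,-4],[0,0,-4],[0,0,-4],[0,0,-4],[0,0,-4],[0,0,-4],[0,0,-4],[0,0,-4]]}'
python3 -m creep '{"delta_pos":[[-0.0132,0.0029,0],[-0.0132,0.0029,0],[-0.0132,0.0029,0],[-0.0132,0.0029,0],[-0.0132,0.0029,0],[-0.0132,0.0029,0],[-0.0132,0.0029,0],[-0.0132,0.0029,0],[-0.0099,0.0022,0]],"twist":[[0,0,-4],[0,0,-4],[0,0,-4],[0,0,-4],[0,0,-4],[0,0,-4],[0,0,-4],[0,0,-4],[0,0,-3]]}'
python3 -c "
from h import *
im,d=get_image('top');cv2.imwrite('pics/t2.png',im[:,:,::-1]);np.savez('t2.npz',im=im,d=d);o=get_obs();print(o['t'],o['ee_pos'],o['qpos'],yaw())"
```

```text
t: 6.32
ee_pos: [487.7, 56.1, 107.9]
orientation: [-0.952, -2.994, -0.001]
ft_force: [2.7, 6.7, -4.5]
width: 10.7
grasp_force: 30.0
t: 7.07
ee_pos: [603.1, 42.8, 107.9]
orientation: [-0.008, -3.141, -0.004]
ft_force: [-1.7, 9.4, 2.1]
width: 10.5
grasp_force: 30.0
7.1167 [604.74067378  43.0649216  107.92962375] [ 0.05028377  0.54315316  1.74410082  0.00306325  0.85329431 -1.52033055] 179.87417896452817
```

View pics/t2.png

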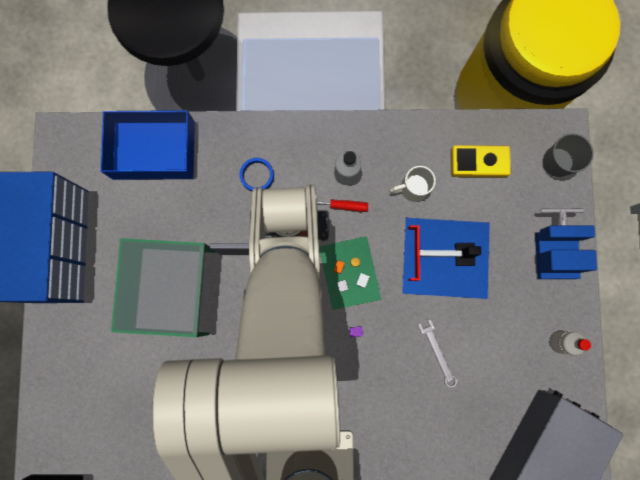

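The door is open: its panel lies along row 246, from col 210 outward, and the bystanders look unmoved. I'll release, rise and measure the cabinet.

```bash
python3 -m creep '{"delta_pos":[[0,0,0],[0,0,0],[0,0,0],[0,0,0],[0,0,0],[0,0,-0.02],[0,0,-0.03],[0,0,-0.035],[0,0,-0.035]],"twist":[[0,0,0],[0,0,0],[0,0,0],[0,0,0],[0,0,0],[0,0,0],[0,0,0],[0,0,0],[0,0,0]]}' 1
python3 - <<'E'
from h import *
T=np.load("t2.npz");im,d=T["im"],T["d"];w=cloud("top",d)
g=mask(im,(60,60,40),(90,255,255),(100,225,225,345))
b=(w[...,2]>160)&(w[...,2]<182)&(w[...,1]>205)&(w[...,1]<480)&(w[...,0]>300)&(w[...,0]<620)
b2=np.zeros_like(b);b2[225:345,95:225]=b[225:345,95:225]
print(b2.sum(),"roof depth",*rect(w[b2][:,:2]),np.nanmedian(w[b2][:,2]))
bb=b2&(g>0);print("roof green",bb.sum(),*rect(w[bb][:,:2]))
o=get_obs();print(o["ee_pos"],o["width"],yaw());
# pusher axis from red blade and arm/grip
K=ray("top",417,253,45)
t=np.load("top0.npz");im0=t["im"];w0=cloud("top",t["d"])
m=mask(im0,(0,0,0),(180,255,60),(440,225,500,290))>0
top=m&(w0[...,2]>95);print("grip top",top.sum(),*rect(w0[top][:,:2]));
base=m&(w0[...,2]<25);print("base",base.sum(),*rect(w0[base][:,:2]))
r=(mask(im0,(0,130,60),(6,255,255),(395,210,430,300))|mask(im0,(172,130,60),(180,255,255),(395,210,430,300)))>0
rt=r&(w0[...,2]>38);print("blade top",rt.sum(),*rect(w0[rt][:,:2]))
ar=mask(im0,(0,0,150),(180,60,255),(422,245,455,262))>0;p=w0[ar][:,:2]
print("arm",np.median(w0[ar][:,2]),cv2.fitLine(np.float32(p),cv2.DIST_HUBER,0,.1,.1).ravel())
E
```

```text
t: 7.87
ee_pos: [601.8, 40.8, 229.1]
orientation: [-0.013, -3.14, 0.0]
ft_force: [1.0, -0.7, 0.2]
width: 67.3
grasp_force: 0.0
8115 roof depth [461.2 334.1] [244.7 221. ] 86.1 [[343.0, 219.0], [563.0, 205.0], [580.0, 449.0], [359.0, 464.0]] 168.78975049220503
roof green 942 [462.4 354.5] [201.  220.5] 86.5 [[346.0, 261.0], [566.0, 247.0], [579.0, 448.0], [359.0, 462.0]]
[601.84177619  40.80278957 229.05469361] 67.258626293708 179.51251873493263
grip top 116 [ 553.1 -401.8] [33.2 20.4] 90.0 [[543.0, -418.0], [563.0, -418.0], [563.0, -385.0], [543.0, -385.0]]
base 233 [ 552.6 -401.8] [49.  58.1] 89.6 [[523.0, -426.0], [581.0, -426.0], [582.0, -377.0], [524.0, -377.0]]
blade top 156 [ 553.7 -267.3] [ 23.9 136.3] 88.5 [[485.0, -277.0], [622.0, -281.0], [622.0, -257.0], [486.0, -254.0]]
arm 34.254346657347924 [ 2.0796426e-02  9.9978375e-01  5.5428253e+02 -3.2872107e+02]
```

The cabinet centre is about (462,354) with yaw 86.4°, which puts the door about 94° open. The pusher grip is at (553,-402) with yaw about 89.5°. Next is the pusher.

```bash
python3 -m creep '{"delta_pos":[[0.004,-0.018,0],[0.004,-0.037,0],[0.004,-0.037,0],[0.004,-0.037,0],[0.004,-0.037,0],[0.004,-0.037,0],[0.004,-0.037,0],[0.004,-0.037,0],[0.004,-0.037,0],[0.004,-0.037,0],[0.004,-0.037,0],[0.004,-0.037,0],[0.002,-0.018,0]],"twist":[[0,0,0],[0,0,0],[0,0,0],[0,0,0],[0,0,0],[0,0,0],[0,0,0],[0,0,0],[0,0,0],[0,0,0],[0,0,0],[0,0,0],[0,0,0]]}' 1
python3 -m creep '{"delta_pos":[[0,0,0],[0,0,0],[0,0,0],[0,0,0],[0,0,0],[0,0,0],[0,0,0],[0,0,0],[0,0,0],[0,0,0],[0,0,0],[0,0,0],[0,0,0]],"twist":[[0,0,6.9],[0,0,6.9],[0,0,6.9],[0,0,6.9],[0,0,6.9],[0,0,6.9],[0,0,6.9],[0,0,6.9],[0,0,6.9],[0,0,6.9],[0,0,6.9],[0,0,6.9],[0,0,6.9]]}'
python3 - <<'E'
from h import *
o=get_obs();print(o["t"],o["ee_pos"],yaw());togo(553,-402,73,89.5)
K,E=cam("wrist");M=R.from_rotvec(o["orientation"]).as_matrix();print("cam in tool",M.T@(E[:3,3]-o["ee_pos"]))
im,d=get_image("wrist");w=cloud("wrist",d);np.savez("w2.npz",im=im,d=d,w=w)
cv2.imwrite("pics/w2.png",im[:,:,::-1])
b=(w[...,2]>98)&(w[...,2]<112)&(abs(w[...,0]-553)<45)&(abs(w[...,1]+402)<45);print(b.sum(),*rect(w[b][:,:2]))
E
```

```text
t: 8.95
ee_pos: [547.8, -405.6, 228.3]
orientation: [0.017, 3.141, -0.002]
ft_force: [0.6, 0.1, -0.3]
width: 87.5
grasp_force: 0.0
t: 10.03
ee_pos: [548.9, -401.0, 228.1]
orientation: [-2.231, -2.211, -0.0]
ft_force: [-0.1, 0.0, -0.4]
width: 87.8
grasp_force: 0.0
10.0333 [ 548.89286082 -400.95534295  228.13874285] 89.49757330879221
tool shift [ -1.1   4.2 155.1] turn z -0.0 tilt [-0.  0. -1.]
cam in tool [  79.19659921   -0.55127798 -162.24282432]
1331 [ 554.6 -405. ] [31.6 21.9] 89.3 [[543.0, -421.0], [565.0, -421.0], [566.0, -389.0], [544.0, -389.0]]
```

View pics/w2.png

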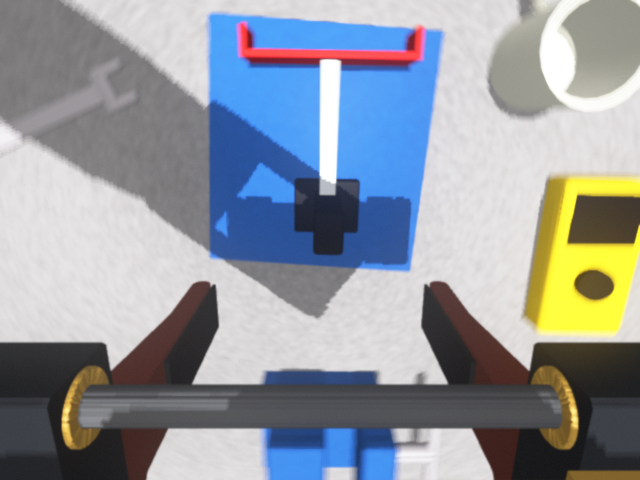

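The wrist view shows the pusher aligned with the tool: grip at (328,230), blade along row 55, level. It matches the top-view measurement, so I'll descend and grip.

```bash
python3 -m creep '{"delta_pos":[[-0.002,0.005,0.02],[0,0,0.025],[0,0,0.025],[0,0,0.025],[0,0,0.025],[0,0,0.02],[0,0,0.015]],"twist":[[0,0,0],[0,0,0],[0,0,0],[0,0,0],[0,0,0],[0,0,0],[0,0,0]]}'
python3 -m creep '{"delta_pos":[[0,0,0],[0,0,0],[0,0,0],[0,0,0],[0,0,0],[0,0,0],[0,0,0],[0,0,0],[0,0,0],[0,0,0],[0,0,0],[0,0,0],[0,0,0],[0,0,0]],"twist":[[0,0,0],[0,0,0],[0,0,0],[0,0,0],[0,0,0],[0,0,0],[0,0,0],[0,0,0],[0,0,0],[0,0,0],[0,0,0],[0,0,0],[0,0,0],[0,0,0]]}' 0
python3 - <<'E'
from h import *
o=get_obs();print(o["t"],o["ee_pos"],yaw());togo(497-8,-175-130,73,86.4)
E
```

```text
t: 10.67
ee_pos: [553.2, -402.5, 71.0]
orientation: [-2.22, -2.219, 0.0]
ft_force: [0.1, 0.7, 0.3]
width: 87.5
grasp_force: 0.0
t: 11.83
ee_pos: [554.1, -403.5, 73.1]
orientation: [2.224, 2.218, 0.0]
ft_force: [1.4, 0.6, -0.6]
width: 21.7
grasp_force: 30.0
11.8333 [ 554.1072834 -403.5062195   73.1485186] 89.84344758131708
tool shift [ 98.3 -65.4   0.1] turn z 3.4 tilt [ 0. -0. -1.]
```

```bash
python3 -m creep '{"delta_pos":[[0,0,-0.003],[0.0164,-0.0109,0],[0.0164,-0.0109,0],[0.0164,-0.0109,0],[0.0164,-0.0109,0],[0.0164,-0.0109,0],[0.0164,-0.0109,0],[0,0,0],[0,0,0.003]],"twist":[[0,0,0],[0,0,0],[0,0,0],[0,0,0],[0,0,0],[0,0,0],[0,0,0],[0,0,3.4],[0,0,0]]}'
python3 - <<'E'
from h import *
o=get_obs();print(o["t"],o["ee_pos"],yaw());togo(437,-40,73,86.4)
E
```

```text
t: 12.58
ee_pos: [488.4, -304.1, 73.6]
orientation: [-2.291, -2.15, 0.0]
ft_force: [0.4, -0.6, -2.7]
width: 21.6
grasp_force: 30.0
12.5833 [ 488.38364397 -304.12846929   73.55079674] 86.35865134314969
tool shift [260.3 -68.1   0.6] turn z -0.0 tilt [-0.  0. -1.]
```

```bash
python3 -m creep '{"delta_pos":[[0.005,-0.0013,0],[0.010,-0.0026,0],[0.010,-0.0026,0],[0.010,-0.0026,0],[0.010,-0.0026,0],[0.010,-0.0026,0],[0.010,-0.0026,0],[0.010,-0.0026,0],[0.010,-0.0026,0],[0.010,-0.0026,0],[0.010,-0.0026,0],[0.010,-0.0026,0],[0.010,-0.0026,0],[0.010,-0.0026,0]],"twist":[[0,0,0],[0,0,0],[0,0,0],[0,0,0],[0,0,0],[0,0,0],[0,0,0],[0,0,0],[0,0,0],[0,0,0],[0,0,0],[0,0,0],[0,0,0],[0,0,0]]}'
python3 -m creep '{"delta_pos":[[0.010,-0.0026,0],[0.010,-0.0026,0],[0.010,-0.0026,0],[0.010,-0.0026,0],[0.010,-0.0026,0],[0.010,-0.0026,0],[0.010,-0.0026,0],[0.010,-0.0026,0],[0.010,-0.0026,0],[0.010,-0.0026,0],[0.010,-0.0026,0],[0.010,-0.0026,0],[0.005,-0.0013,0]],"twist":[[0,0,0],[0,0,0],[0,0,0],[0,0,0],[0,0,0],[0,0,0],[0,0,0],[0,0,0],[0,0,0],[0,0,0],[0,0,0],[0,0,0],[0,0,0]]}'
python3 - <<'E'
from h import *
o=get_obs();print(o["t"],o["ee_pos"],yaw());togo(447,196,73,86.4)
im,d=get_image("wrist");cv2.imwrite("pics/w3.png",im[:,:,::-1])
E
```

```text
t: 13.75
ee_pos: [462.1, -167.0, 73.2]
orientation: [2.289, 2.151, 0.0]
ft_force: [1.0, -1.7, -2.7]
width: 21.9
grasp_force: 30.0
t: 14.83
ee_pos: [437.1, -39.9, 73.1]
orientation: [-2.288, -2.152, 0.0]
ft_force: [1.0, -1.6, -1.8]
width: 21.9
grasp_force: 30.0
14.8333 [437.09137015 -39.90020289  73.14241037] 86.47274608818867
tool shift [ 2.361e+02 -4.600e+00  2.000e-01] turn z 0.1 tilt [-0.  0. -1.]
```

View pics/w3.png

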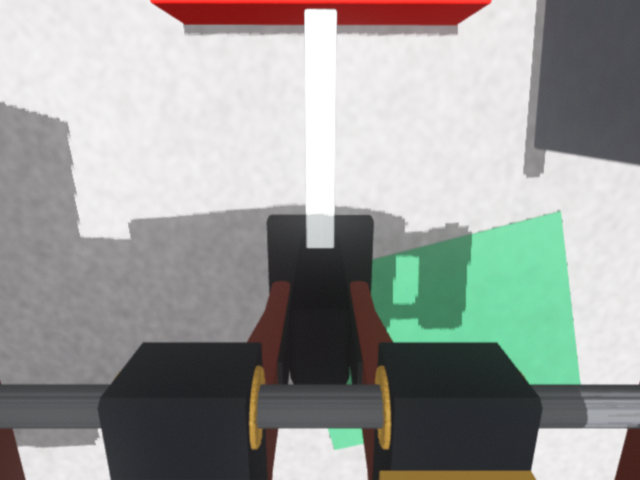

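The wrist view shows nothing left behind the blade (row 10), and the mat is empty. I'll use the side view to see where the offcuts sit in front of it.

Run:
```python
from h import *
im,d=get_image("side");im=im[100:400,100:500];cv2.imwrite("pics/s3.png",cv2.resize(im,None,fx=1.8,fy=1.8)[:,:,::-1])
```

```text
(no output)
```

View pics/s3.png

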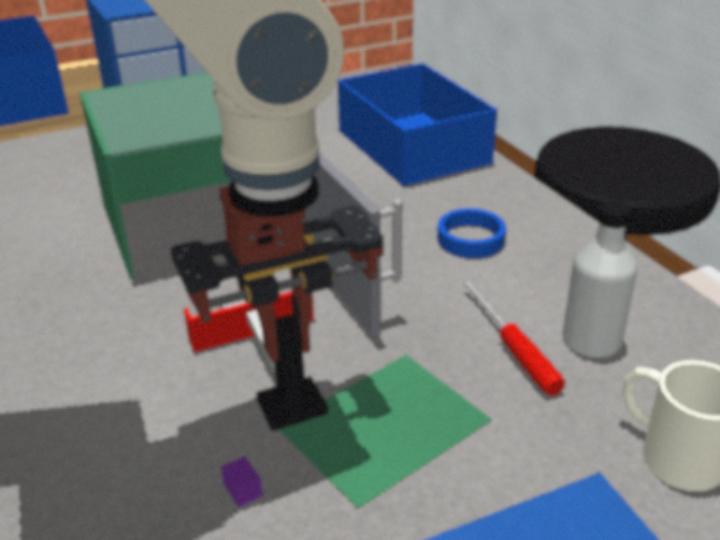

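The mat is empty, nothing has been left aside and the blade at (250,320) points at the doorway. The gripper is clear of the door, so I'll push on in.

```bash
python3 -m creep '{"delta_pos":[[0.005,0,0],[0.010,0,0],[0.010,0,0],[0.010,0,0],[0.010,0,0],[0.010,0,0],[0.010,0,0],[0.010,0,0],[0.010,0,0],[0.010,0,0],[0.010,0,0],[0.010,0,0]],"twist":[[0,0,0],[0,0,0],[0,0,0],[0,0,0],[0,0,0],[0,0,0],[0,0,0],[0,0,0],[0,0,0],[0,0,0],[0,0,0],[0,0,0]]}'
python3 -m creep '{"delta_pos":[[0.010,-0.001,0],[0.010,-0.001,0],[0.010,-0.001,0],[0.010,0,0],[0.010,0,0],[0.010,0,0],[0.010,0,0],[0.010,0,0],[0.010,0,0],[0.010,0,0],[0.010,0,0],[0.008,0,0],[0.003,0,0]],"twist":[[0,0,0],[0,0,0],[0,0,0],[0,0,0],[0,0,0],[0,0,0],[0,0,0],[0,0,0],[0,0,0],[0,0,0],[0,0,0],[0,0,0],[0,0,0]]}'
python3 - <<'E'
from h import *
o=get_obs();print(o["t"],o["ee_pos"],yaw(),o["ft_force"])
im,d=get_image("wrist");a=im
im,d=get_image("top");np.savez("t4.npz",im=im,d=d)
b=cv2.resize(im[215:355,90:270],None,fx=3.5,fy=3.5)
b=cv2.copyMakeBorder(b,0,max(0,480-b.shape[0]),0,0,cv2.BORDER_CONSTANT)[:480]
v=cv2.resize(np.hstack([a,b]),(800,int(480*800/(640+b.shape[1]))));cv2.imwrite("pics/c4.png",v[:,:,::-1])
E
```

```text
t: 15.93
ee_pos: [444.7, 74.6, 73.2]
orientation: [-2.289, -2.151, 0.0]
ft_force: [0.0, -1.8, -2.7]
width: 21.8
grasp_force: 30.0
t: 17.02
ee_pos: [449.5, 195.8, 73.2]
orientation: [2.288, 2.152, 0.001]
ft_force: [0.7, -1.9, -1.3]
width: 22.2
grasp_force: 30.0
17.0167 [449.46898355 195.82912215  73.2166074 ] 86.48864286445307 [ 0.66943995 -1.89192567 -1.32890056]
```

View pics/c4.png

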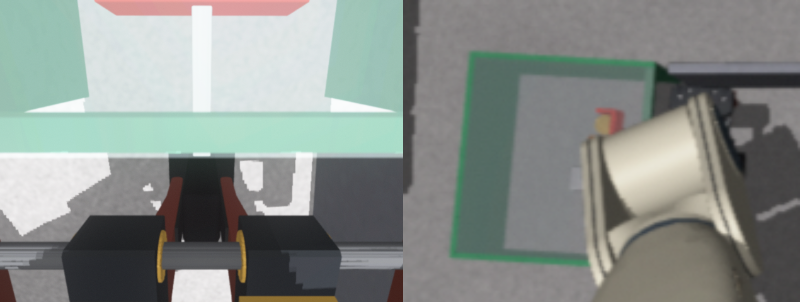

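The top view shows the blade about 70 mm inside, with brass (603,125) and a grey block (577,178) ahead of it, and the wrist view shows nothing behind it. I'll back straight out and return to the blue mat.

```bash
python3 -m creep '{"delta_pos":[[-0.006,0,0],[-0.010,0,0],[-0.012,0,0],[-0.014,0,0],[-0.016,0,0],[-0.016,0,0],[-0.016,0,0],[-0.016,0,0],[-0.016,0,0],[-0.016,0,0],[-0.016,0,0],[-0.016,0,0],[-0.016,0,0],[-0.016,0,0],[-0.016,0,0],[-0.016,0,0]],"twist":[[0,0,0],[0,0,0],[0,0,0],[0,0,0],[0,0,0],[0,0,0],[0,0,0],[0,0,0],[0,0,0],[0,0,0],[0,0,0],[0,0,0],[0,0,0],[0,0,0],[0,0,0],[0,0,0]]}'
python3 - <<'E'
from h import *
o=get_obs();print(o["t"],o["ee_pos"],yaw());togo(541.5,-410,73.2,86.4)
E
```

```text
t: 18.45
ee_pos: [433.8, -41.0, 73.2]
orientation: [-2.291, -2.15, 0.0]
ft_force: [0.7, 0.3, -2.5]
width: 22.0
grasp_force: 30.0
18.45 [433.78092813 -40.99768154  73.23912389] 86.3596310881086
tool shift [-361.4  130.9    0. ] turn z -0.0 tilt [-0. -0. -1.]
```

```bash
python3 -m creep '{"delta_pos":[[0,0,-0.005],[-0.0115,0.004,0],[-0.0226,0.0082,0],[-0.0226,0.0082,0],[-0.0226,0.0082,0],[-0.0226,0.0082,0],[-0.0226,0.0082,0],[-0.0226,0.0082,0],[-0.0226,0.0082,0],[-0.0226,0.0082,0],[-0.0226,0.0082,0],[-0.0226,0.0082,0],[-0.0226,0.0082,0],[-0.0226,0.0082,0],[-0.0226,0.0082,0],[-0.0226,0.0082,0],[-0.0226,0.0082,0],[-0.011,0.004,0]],"twist":[[0,0,0],[0,0,0],[0,0,0],[0,0,0],[0,0,0],[0,0,0],[0,0,0],[0,0,0],[0,0,0],[0,0,0],[0,0,0],[0,0,0],[0,0,0],[0,0,0],[0,0,0],[0,0,0],[0,0,0],[0,0,0]]}'
python3 - <<'E'
from h import *
im,d=get_image("top");np.savez("t5.npz",im=im,d=d)
im2=im[230:345,105:225];cv2.imwrite("pics/c5.png",cv2.resize(im2,None,fx=5,fy=5)[:,:,::-1])
m=mask(im,(3,60,80),(28,255,255),(105,230,400,340))
for l,c,a in blobs(m,10): p=ray("top",*c,15);q=p-[462.5,354.5];print("orange/brass",c.round(),a,p.round(),"cab x",(q@[.063,.998]).round(),"y",(q@[-.998,.063]).round())
m=mask(im,(0,0,165),(180,60,255),(105,230,400,340))
for l,c,a in blobs(m,10): p=ray("top",*c,15);q=p-[462.5,354.5];print("light",c.round(),a,p.round(),"cab x",(q@[.063,.998]).round(),"y",(q@[-.998,.063]).round())
o=get_obs();print(o["t"],o["ee_pos"],yaw());togo(541.5,-410,73.2,86.4)
E
```

```text
t: 19.95
ee_pos: [543.0, -410.9, 78.6]
orientation: [2.29, 2.148, 0.0]
ft_force: [0.3, -0.4, -2.3]
width: 22.4
grasp_force: 30.0
orange/brass [181. 271.] 62 [509. 334.] cab x -18.0 y -48.0
orange/brass [180. 280.] 95 [485. 338.] cab x -15.0 y -24.0
light [290. 238.] 12 [595.  51.] cab x -295.0 y -152.0
light [390. 329.] 462 [ 361. -204.] cab x -564.0 y 66.0
20.0 [ 543.44250434 -411.8279411    78.61029631] 86.29845877621716
tool shift [ 1.7 -2.1  5.4] turn z -0.1 tilt [ 0.002 -0.002 -1.   ]
```

View pics/c5.png

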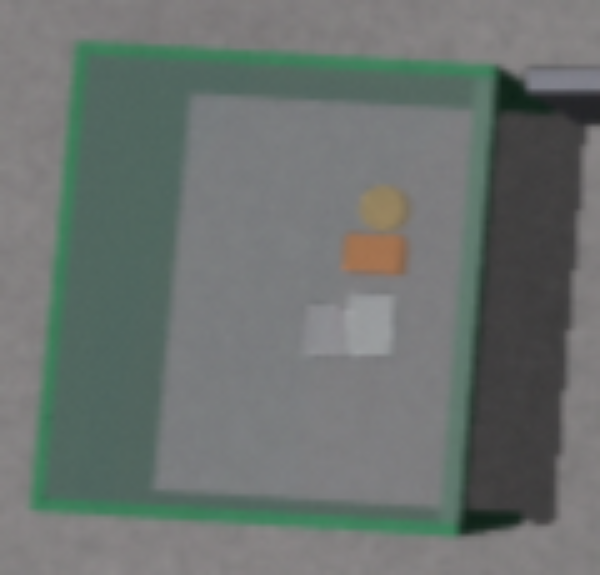

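The last picture shows all four offcuts inside the cabinet, brass (385,208), orange (375,253), aluminium (370,325) and steel (325,330), all well clear of the doorway. I'll set the pusher down, release, rise and go back to the handle.

```bash
python3 -m creep '{"delta_pos":[[0.001,-0.001,0.001],[0.001,-0.001,0.002],[0,0,0.002],[0,0,0],[0,0,0],[0,0,0]],"twist":[[0,0,0],[0,0,0],[0,0,0],[0,0,0],[0,0,0],[0,0,0]]}'
python3 -m creep '{"delta_pos":[[0,0,0],[0,0,0],[0,0,0],[0,0,0],[0,0,0],[0,0,0],[0,0,0],[0,0,0],[0,0,-0.01],[0,0,-0.02],[0,0,-0.03],[0,0,-0.03],[0,0,-0.03],[0,0,-0.03],[0,0,-0.005]],"twist":[[0,0,0],[0,0,0],[0,0,0],[0,0,0],[0,0,0],[0,0,0],[0,0,0],[0,0,0],[0,0,0],[0,0,0],[0,0,0],[0,0,0],[0,0,0],[0,0,0],[0,0,0]]}' 1
python3 -m creep '{"delta_pos":[[0,0,0],[0,0,0],[0,0,0],[0,0,0],[0,0,0],[0,0,0],[0,0,0],[0,0,0],[0,0,0],[0,0,0],[0,0,0],[0,0,0],[0,0,0],[0,0,0]],"twist":[[0,0,-6.7],[0,0,-6.7],[0,0,-6.7],[0,0,-6.7],[0,0,-6.7],[0,0,-6.7],[0,0,-6.7],[0,0,-6.7],[0,0,-6.7],[0,0,-6.7],[0,0,-6.7],[0,0,-6.7],[0,0,-6.7],[0,0,-6.7]]}'
python3 -m creep '{"delta_pos":[[-0.005,0.018,0],[-0.005,0.036,0],[-0.005,0.036,0],[-0.005,0.036,0],[-0.005,0.036,0],[-0.005,0.036,0],[-0.005,0.036,0],[-0.005,0.036,0],[-0.005,0.036,0],[-0.005,0.036,0],[-0.005,0.036,0],[-0.005,0.036,0],[-0.002,0.036,0],[0,0.005,0],[0,0,0]],"twist":[[0,0,0],[0,0,0],[0,0,0],[0,0,0],[0,0,0],[0,0,0],[0,0,0],[0,0,0],[0,0,0],[0,0,0],[0,0,0],[0,0,0],[0,0,0],[0,0,0],[0,0,0]]}'
python3 - <<'E'
from h import *
im,d=get_image("wrist");w=cloud("wrist",d)
b=(w[...,2]>125)&(w[...,2]<146)&(w[...,0]>585)&(w[...,0]<640)&(abs(w[...,1]-43)<30)
print("handle top",b.sum(),*(rect(w[b][:,:2]) if b.sum() else ()),(np.median(w[b&(w[...,0]>600)],0) if b.sum() else 0))
o=get_obs();print(o["t"],o["ee_pos"],yaw());togo(604.7,43,108,179.9)
im,d=get_image("top");np.savez("t6.npz",im=im,d=d);w=cloud("top",d)
r=(mask(im,(0,130,60),(6,255,255),(395,200,440,310))|mask(im,(172,130,60),(180,255,255),(395,200,440,310)))>0
rt=r&(w[...,2]>38);print("blade",*rect(w[rt][:,:2]))
m=(mask(im,(0,0,0),(180,255,60),(440,225,510,290))>0)
top=m&(w[...,2]>95);print("grip",*rect(w[top][:,:2]))
show=mask(im,(105,120,60),(125,255,255),(395,210,500,310))
for l,c,a in blobs(show,500): print("mat",*rect(np.array([ray("top",u,v,0) for v,u in np.argwhere(l)])))
E
```

```text
t: 20.5
ee_pos: [541.0, -404.8, 73.1]
orientation: [-2.288, -2.152, 0.0]
ft_force: [-0.2, 1.2, -1.7]
width: 22.0
grasp_force: 30.0
t: 21.75
ee_pos: [543.4, -407.6, 235.2]
orientation: [2.283, 2.145, 0.002]
ft_force: [0.2, -0.4, 0.9]
width: 88.0
grasp_force: 0.0
t: 22.92
ee_pos: [540.9, -405.7, 228.1]
orientation: [0.016, -3.141, -0.0]
ft_force: [-0.0, 0.3, 0.0]
width: 87.8
grasp_force: 0.0
t: 24.17
ee_pos: [601.0, 51.5, 228.1]
orientation: [0.012, -3.141, -0.0]
ft_force: [-0.2, -0.7, -0.3]
width: 87.7
grasp_force: 0.0
handle top 222 [592.5  41.3] [15.1 10.4] 0.2 [[585.0, 47.0], [585.0, 36.0], [600.0, 36.0], [600.0, 47.0]] [600.06853975  41.36931159 138.85821844]
24.2167 [600.97847908  49.99916863 228.1254458 ] -179.6370122850468
tool shift [ -3.7  -7.  120.1] turn z 0.5 tilt [-0. -0. -1.]
blade [ 547.3 -268.9] [ 22.4 139.2] 86.6 [[477.0, -276.0], [616.0, -284.0], [617.0, -262.0], [478.0, -254.0]]
grip [ 539.1 -403.3] [32.4 22.6] 86.1 [[527.0, -419.0], [549.0, -420.0], [552.0, -388.0], [529.0, -386.0]]
mat [ 544.7 -355.4] [219.  199.8] 86.3 [[438.0, -458.0], [637.0, -471.0], [651.0, -253.0], [452.0, -240.0]]
```

The pusher stands upright with its origin about (543,-350), 5 mm from the mat centre. Now I'll grip the handle and close the door.

```bash
python3 -m creep '{"delta_pos":[[0.001,-0.008,0.02],[0,0,0.025],[0,0,0.025],[0,0,0.025],[0,0,0.025],[0,0,0]],"twist":[[0,0,0],[0,0,0],[0,0,0],[0,0,0],[0,0,0],[0,0,0]]}'
python3 -m creep '{"delta_pos":[[0,0,0],[0,0,0],[0,0,0],[0,0,0],[0,0,0],[0,0,0],[0,0,0],[0,0,0],[0,0,0],[0,0,0],[0,0,0],[0,0,0],[0,0,0],[0,0,0],[0,0,0]],"twist":[[0,0,0],[0,0,0],[0,0,0],[0,0,0],[0,0,0],[0,0,0],[0,0,0],[0,0,0],[0,0,0],[0,0,0],[0,0,0],[0,0,0],[0,0,0],[0,0,0],[0,0,0]]}' 0
python3 -m creep '{"delta_pos":[[0.0066,-0.0009,0],[0.0133,-0.0019,0],[0.0133,-0.0019,0],[0.0133,-0.0019,0],[0.0133,-0.0019,0],[0.0133,-0.0019,0]],"twist":[[0,0,2],[0,0,4],[0,0,4],[0,0,4],[0,0,4],[0,0,4]]}'
python3 -c "
from h import *
o=get_obs();p=o['ee_pos'][:2]-[567,232.5];print(yaw(),np.hypot(*p),np.degrees(np.arctan2(p[1],p[0])),o['ft_force'])"
```

```text
t: 24.77
ee_pos: [596.9, 39.3, 103.8]
orientation: [0.003, -3.134, 0.001]
ft_force: [-1.0, 0.3, -0.1]
width: 87.7
grasp_force: 0.0
t: 26.02
ee_pos: [599.8, 42.8, 108.1]
orientation: [0.006, -3.141, -0.003]
ft_force: [-1.8, 7.9, 1.1]
width: 10.6
grasp_force: 30.0
t: 26.52
ee_pos: [526.6, 44.1, 108.1]
orientation: [0.599, 3.083, 0.004]
ft_force: [1.9, 14.2, -4.7]
width: 10.4
grasp_force: 30.0
157.99937652779855 192.63168619369773 -102.0941375248546 [ 1.85017645 14.22117899 -4.67393744]
```

```bash
python3 -m creep '{"delta_pos":[[0.0133,-0.0019,0],[0.0133,-0.0019,0],[0.0133,-0.0019,0],[0.0133,-0.0019,0],[0.0133,-0.0019,0],[0.0133,-0.0019,0],[0.0133,-0.0019,0],[0.0133,-0.0019,0],[0.0133,-0.0019,0],[0.0133,-0.0019,0],[0.0133,-0.0019,0],[0.0133,-0.0019,0],[0.0133,-0.0019,0],[0.0133,-0.0019,0],[0.0133,-0.0019,0]],"twist":[[0,0,4],[0,0,4],[0,0,4],[0,0,4],[0,0,4],[0,0,4],[0,0,4],[0,0,4],[0,0,4],[0,0,4],[0,0,4],[0,0,4],[0,0,4],[0,0,4],[0,0,4]]}'
python3 -m creep '{"delta_pos":[[0.0066,-0.0009,0],[0.0066,-0.0009,0],[0.0066,-0.0009,0],[0.0066,-0.0009,0]],"twist":[[0,0,2],[0,0,2],[0,0,2],[0,0,2]]}'
python3 -c "
from h import *
o=get_obs();p=o['ee_pos'][:2]-[567,232.5];print(o['ee_pos'],yaw(),np.hypot(*p),np.degrees(np.arctan2(p[1],p[0])),o['ft_force'])"
```

```text
t: 27.77
ee_pos: [384.0, 171.4, 108.1]
orientation: [2.059, 2.371, 0.004]
ft_force: [6.8, 1.9, -11.6]
width: 10.7
grasp_force: 30.0
t: 28.1
ee_pos: [377.3, 196.8, 108.1]
orientation: [2.218, 2.225, 0.001]
ft_force: [2.4, 0.8, -4.8]
width: 10.4
grasp_force: 30.0
[377.2648269  196.76412841 108.07302222] 90.17187396795568 193.07120041423033 -169.33352279216518 [ 2.36296732  0.78970318 -4.83019524]
```

```bash
python3 -m creep '{"delta_pos":[[0.0033,-0.0005,0],[0.0033,-0.0005,0],[0.0033,-0.0005,0],[0.0017,-0.0002,0],[0,0,0],[0,0,0]],"twist":[[0,0,1],[0,0,1],[0,0,1],[0,0,0.5],[0,0,0],[0,0,0]]}'
python3 -m creep '{"delta_pos":[[0.0015,0,0],[0.0015,0,0],[0,0,0],[0,0,0]],"twist":[[0,0,0],[0,0,0],[0,0,0],[0,0,0]]}'
python3 -c "
from h import *
o=get_obs();p=o['ee_pos'][:2]-[567,232.5];print(o['ee_pos'],yaw(),np.hypot(*p),np.degrees(np.arctan2(p[1],p[0])),o['ft_force'])"
```

```text
t: 28.6
ee_pos: [375.5, 207.8, 108.1]
orientation: [2.283, 2.158, -0.0]
ft_force: [2.3, 1.1, -7.1]
width: 10.5
grasp_force: 30.0
t: 28.93
ee_pos: [375.1, 210.6, 108.1]
orientation: [-2.283, -2.157, 0.002]
ft_force: [-1.6, 0.3, -5.3]
width: 10.5
grasp_force: 30.0
[375.13318084 210.59755727 108.06521961] 86.73588975598614 193.11290296314462 -173.48762478363454 [-1.56570799  0.32581572 -5.32487028]
```

No contact with the frame yet, so I'll keep pressing gently until the force rises.

```bash
python3 -m creep '{"delta_pos":[[0.0015,0,0],[0.0015,0,0],[0,0,0],[0,0,0]],"twist":[[0,0,0.3],[0,0,0.3],[0,0,0],[0,0,0]]}'
python3 -m creep '{"delta_pos":[[0.0015,0,0],[0.0015,0,0],[0,0,0],[0,0,0]],"twist":[[0,0,0],[0,0,0],[0,0,0],[0,0,0]]}'
```

```text
t: 29.27
ee_pos: [375.0, 211.6, 108.0]
orientation: [2.293, 2.145, -0.006]
ft_force: [1.0, -15.7, 1.1]
width: 10.6
grasp_force: 30.0
t: 29.6
ee_pos: [375.1, 213.6, 107.9]
orientation: [2.292, 2.145, -0.009]
ft_force: [3.2, -21.0, 1.4]
width: 10.4
grasp_force: 30.0
```

The stop was reached, with force rising to 21 N. I'll release, rise and verify.

```bash
python3 -m creep '{"delta_pos":[[0,0,0],[0,0,0],[0,0,0],[0,0,0],[0,0,0],[0,0,0],[0,0,0],[0,0,0],[0,0,-0.02],[0,0,-0.03],[0,0,-0.03],[0,0,-0.04],[0,0,0]],"twist":[[0,0,0],[0,0,0],[0,0,0],[0,0,0],[0,0,0],[0,0,0],[0,0,0],[0,0,0],[0,0,0],[0,0,0],[0,0,0],[0,0,0],[0,0,0]]}' 1
python3 -m creep '{"delta_pos":[[-0.02,0,0],[-0.035,0,0],[-0.035,0,0],[-0.035,0,0],[-0.035,0,0],[-0.035,0,0],[-0.02,0,0],[0,0,0]],"twist":[[0,0,0],[0,0,0],[0,0,0],[0,0,0],[0,0,0],[0,0,0],[0,0,0],[0,0,0]]}'
python3 - <<'E'
from h import *
def line(p,nm):
    q=np.float32(p[~np.isnan(p[:,0])]);vx,vy,x,y=cv2.fitLine(q,cv2.DIST_HUBER,0,.1,.1).ravel();print(nm,len(q),"yaw",np.degrees(np.arctan(vy/vx)),"y at x=360,462,560",[y+vy/vx*(a-x) for a in(360,462,560)])
for n in("wrist","top","side"):
    im,d=get_image(n);w=cloud(n,d);np.savez(f"{n}9.npz",im=im,d=d)
    if n=="top":
        b=(w[...,2]>155)&(w[...,2]<180)&(w[...,0]>330)&(w[...,0]<590)&(w[...,1]>200)&(w[...,1]<480)
        if b.sum():print("roof+door",*rect(w[b][:,:2]))
    else:
        b=(w[...,2]>20)&(w[...,2]<150)&(w[...,0]>410)&(w[...,0]<560)&(w[...,1]>215)&(w[...,1]<262)
        if b.sum()>50:line(w[b][:,:2],n+" door face")
o=get_obs();print(o["t"],o["ee_pos"],o["width"])
E
```

```text
t: 30.68
ee_pos: [379.4, 218.7, 234.3]
orientation: [2.293, 2.144, 0.016]
ft_force: [1.5, 0.7, 0.8]
width: 87.2
grasp_force: 0.0
t: 31.35
ee_pos: [361.0, -0.3, 227.9]
orientation: [2.298, 2.141, -0.001]
ft_force: [1.0, -0.1, 0.2]
width: 87.3
grasp_force: 0.0
roof+door [462.1 349. ] [215.9 220.5] 86.5 [[346.0, 248.0], [566.0, 235.0], [579.0, 450.0], [359.0, 463.0]]
side door face 3287 yaw -3.4640043 y at x=360,462,560 [np.float32(244.73396), np.float32(238.5597), np.float32(232.62755)]
31.5 [361.58467475   2.4562309  228.03382173] 88.06567116163639
```

The door face yaw is -3.46° against -3.5° for the cabinet, so the door is shut and the arm is clear.

```bash
python3 -c "
from workcell import *
print(close_job())"
```

```text
the job is handed in; nothing more can be done
None
```

The job is handed in at about 31.5 s of the 72 s allowed: all four offcuts are inside the cabinet, the pusher stands upright about 5 mm off the centre of its blue mat, and the door measures shut; no bystander was touched on purpose, but I did not re-measure their positions at the end.

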